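Build the test-sieve stack on the shaker

TASK

Build up the sieve set on the sieve shaker, one piece at a time from the bottom: first the receiver pan in the shaker's locating ring, on it the fine sieve, then the coarse sieve, and last the lid, each fully home and upright in the one below. Leave the small beaker and the amber jar standing where they are, and let go of everything at the end.

Things in the scene. Friction and masses are not known exactly. Their poses are not given: they have to be found in the camera images.
- pan_mid (a point): Receiver pan: loose round open steel pot, smooth solid floor, 51 mm tall. The only piece with a wide flange round its foot (74 mm across, 5 thick, lower edge bevelled to 70), on which it stands. Above the flange the wall: 46 tall, 58 across outside, 51 inside. Point: on the axis, half-way up the wall, 28 above the underside, 23 below the rim; z up.
- fine_mid (a point): Fine sieve: loose round open steel frame with close wire mesh (wires 3.6 mm apart) 18 mm below the rim. Frame 46 tall, 58 across outside, 51 inside; below it a foot 45 across, 7 deep, bevelled to 41, that nests in the rim below; 53 tall in all. Point: on the axis, half-way up the frame, 30 above the underside, 23 below the rim; z up. Nested on the pan, 46 above the pan's point.
- coarse_mid (a point): Coarse sieve: loose round open steel frame with wide wire mesh (wires 10 mm apart) 18 mm below the rim. Frame 54 tall, 58 across outside, 51 inside; foot below as on the fine sieve; 61 tall in all. Point: on the axis, half-way up the frame, 34 above the underside, 27 below the rim; z up. Nested on the fine sieve, 50 above the fine sieve's point.
- lid_mid (a point): Lid: loose steel disc, 58 mm across, 5 thick, foot below as on the fine sieve, and on top an upright knob, a cylinder 18 across, 34 tall; 46 tall in all. Point: on the axis in the knob, where to grip it, 12 below its top, 22 above the disc, 34 above the underside; z up. Seated on the coarse sieve, 54 above the coarse sieve's point.
- seat (a point): Middle of the locating ring (raised steel ring, 82 mm across inside, 90 outside, 5 high) at the level of the round aluminium plate it lies on, 50 above the bench, on the fixed white sieve shaker (190 x 150 mm), left or right on the bench; z up. The pan's flange goes inside the ring, flat on the plate; the pan's point is then 28 above this. (The grey machine with a square plate is a balance.)
- beaker_mid (a point): Small clear glass beaker, 48 mm across, 55 tall, loose, empty, standing among the sieve parts; point on its axis half-way up. Not part of the job.
- jar_mid (a point): Small amber glass jar with a white cap, 38 mm across, 45 tall, loose, standing among the sieve parts; point on its axis half-way up. Not part of the job.

How it is judged:
On the way, in this order (a step that is already met when the one before it is completed fails the run):
1. the receiver pan sits in the shaker's locating ring, released (horizontal distance between pan_mid and seat below 0.007 m and z of pan_mid in the frame of seat between 0.025 and 0.031 m and angle between pan_mid's own z axis and vertical below 0.07 rad and contact force between pan and the fingers below 0.05 N), for 0.2 s.
2. the fine sieve is nested on the pan, released (horizontal distance between pan_mid and seat below 0.007 m and z of pan_mid in the frame of seat between 0.025 and 0.031 m and angle between each of pan_mid, fine_mid's own z axis and vertical below 0.07 rad and horizontal distance between fine_mid and pan_mid below 0.006 m and z of fine_mid in the frame of pan_mid between 0.043 and 0.049 m and contact force between fine and the fingers below 0.05 N), for 0.2 s.
3. the coarse sieve is nested on the fine sieve, released (horizontal distance between pan_mid and seat below 0.007 m and z of pan_mid in the frame of seat between 0.025 and 0.031 m and angle between each of pan_mid, fine_mid, coarse_mid's own z axis and vertical below 0.07 rad and horizontal distance between fine_mid and pan_mid below 0.006 m and z of fine_mid in the frame of pan_mid between 0.043 and 0.049 m and horizontal distance between coarse_mid and fine_mid below 0.006 m and z of coarse_mid in the frame of fine_mid between 0.047 and 0.053 m and contact force between coarse and the fingers below 0.05 N), for 0.2 s.
4. the lid is seated on the coarse sieve, released (horizontal distance between pan_mid and seat below 0.007 m and z of pan_mid in the frame of seat between 0.025 and 0.031 m and angle between each of pan_mid, fine_mid, coarse_mid, lid_mid's own z axis and vertical below 0.07 rad and horizontal distance between fine_mid and pan_mid below 0.006 m and z of fine_mid in the frame of pan_mid between 0.043 and 0.049 m and horizontal distance between coarse_mid and fine_mid below 0.006 m and z of coarse_mid in the frame of fine_mid between 0.047 and 0.053 m and horizontal distance between lid_mid and coarse_mid below 0.006 m and z of lid_mid in the frame of coarse_mid between 0.051 and 0.057 m and contact force between lid and the fingers below 0.05 N), for 0.2 s.
At the end, for the whole second after the job is handed in: Pan in the locating ring (within 7 mm of its centre), fine sieve on the pan, coarse sieve on the fine sieve, lid on the coarse sieve: each within 6 mm of the axis of the one below, within 3 mm of its fully nested height and within 4 degrees of upright; all released and at rest (all of step 4 and linear speed of each of pan, fine, coarse, lid below 0.02 m/s and contact force between each of pan, fine, coarse and the fingers below 0.05 N); the robot touches nothing.
It fails at once if the small beaker is knocked over or pushed away more than 30 mm (distance of beaker_mid from where it was at the start of the episode above 0.03 m or angle between beaker_mid's own z axis and vertical above 0.5 rad).
It fails at once if the amber jar is knocked over or pushed away more than 30 mm (distance of jar_mid from where it was at the start of the episode above 0.03 m or angle between jar_mid's own z axis and vertical above 0.5 rad).
It also fails if it takes over 115 s, if anything falls off the work surface, if the arm or the gripper's body presses on something with over 40 N, if the wrist force passes 120 N, or if a joint passes its speed limit or range.

ROBOT

A 6-joint arm with a two-finger parallel gripper is mounted at the origin on the work surface. World frame = base frame: x ahead of the robot, y to its left, z up, the work surface at z = 0. Lengths are in m, angles in rad, forces in N, time in s.
With the tool pointing down it reaches from about 0.375 to 0.9 m from the base axis. Payload 3.1 kg.
Tool frame: the origin (TCP) lies at the very end of the fingers, on their centre line; the grasp point (between the pads) lies robot.grasp_offset behind it (robot.grasp_offset is the distance from the TCP to the grasp point, in m); z points along the fingers, y is the direction in which the jaws open and shut (so a half turn about z gives the same grasp; the last joint's range is limited). The gripper opens to 87 mm and grips with 3 to 60 N. Pads are 19 mm wide; open, the fingers measure 117 mm over their backs; the gripper's body (75 mm by 190 mm) begins 51 mm behind the grasp point.
Start: joints at [1.081, 0.527, 1.433, -0, 1.181, -0.178], TCP at [0.191, 0.595, 0.223] pointing down, gripper open.
Joint ranges: [-3.08, 3.08], [-0.75, 2.2], [0.22, 2.44], [-1.43, 4.57], [0, 2.65], [-2.85, 2.85]. Speed limits (rad/s): [2.79, 2.79, 3.14, 3.14, 3.14, 3.14].

INTERFACE

Orientations are given as a unit quaternion [x, y, z, w].
In Python, from rig import robot gives the robot as it stands.
- The arm moves only by the tool drive_tool, never from a script. Its argument "targets" is one flat list of numbers, 6 for each row, row after row: the shift along the tool's x, y, z in cm, then the turn, a rotation vector about the tool's x, y, z in degrees. A call has 1 to 12 rows; each row is the pose to reach, as a shift and turn from the pose commanded when the call began, along the tool's axes at that moment; what a row does not reach only later rows make up. A row lasts 1/12 s, in which the tool goes at most 41.7 mm and 7.16 degrees, less where a joint would pass 70% of its speed; a pose out of reach is approached as far as the arm can. A call with a gripper value outside its range is refused whole. "grip" is the gripper command: -1 is fully open, 1 is shut, values between are in proportion, set as the call begins (left out, the last holds). The fingers move at their own pace and stop on an object; "squeeze" is the grip in N (left out, the last holds). Time passes only in rows, so rows that repeat a pose let the fingers close. It gives the time, the measured TCP pose, the force and the opening at its end, in the units of the state.
- robot.get_obs(): the state, without advancing time (a new reading comes with each control period).
- robot.camera(name): name is "scene" or "top" or "wrist"; returns (picture, depth): 420x560x3 uint8, red, green, blue; 420x560 float32, m along the optical axis (not along the pixel's ray), 0 where there is no reading.
- robot.calibration(name): a dict with "mtx" (3x3 intrinsics, pixels), "R" (3x3) and "t" (3): a world point X has camera coordinates R X + t; the wrist camera has in their place "hand_eye" (4x4, takes a point from camera to tool coordinates, whose origin is the TCP and whose axes are the flange's). Camera axes: x right, y down, z forward; pixel columns grow to the right and rows downward; lengths in m; the calibration is good to about 2 mm. A picture is of the moment at which its call begins: read the wrist's pose just before it. calibration takes no time and is no camera call.
- robot.hand_in(): hands the job in, once; it reports no verdict.
The state is a dict: "time": time; "q": joint angles; "joint_velocities": joint speeds; "joint_torque": joint torques, N m; "position": TCP position; "tool_rot": TCP orientation; "ft_force": force on the tool from outside, world axes, zero at the start; "moment": the same for the moment, N m; "grip_width": finger opening in m.
Only numpy, scipy, OpenCV 4.12 (cv2) and the standard library are available. Lean on these libraries where they do the work, as an engineer would, in place of code of your own. Each camera call takes 0.05 s, during which the arm holds its last target.

## Working session

There is one attempt and no reset: what is moved stays moved. The work goes in short steps, Python scripts to look and compute and a tool call to move; the robot and the scene stay as the last step left them, time stands still between calls to the robot, and variables do not carry over. Pictures are saved under pics/ and viewed, and the job is handed in when it is done.

Besides the shell and the picture viewer there is one more tool, called after "Emit:" by a JSON object that holds its "method" and its "body". drive_tool: Moves the arm, as the interface text tells. Its arguments: {"type":"object","properties":{"targets":{"type":"array","items":{"type":"number"}},"grip":{"type":"number"},"squeeze":{"type":"number"}},"required":["targets"]}

```bash
mkdir -p pics; ls; python3 - <<'E'
from rig import robot
import cv2,numpy as np
print(robot.get_obs(), robot.grasp_offset)
for n in ["scene","top","wrist"]:
    p,d=robot.camera(n); cv2.imwrite(f"pics/{n}0.png",p[:,:,::-1]); np.savez(f"{n}0.npz",p=p,d=d)
    print(n,robot.calibration(n))
E
```

```text
pics
{'time': 0.0, 'q': array([ 1.08148956e+00,  5.28425234e-01,  1.43390063e+00, -4.24996781e-05,
        1.18140006e+00, -1.78496878e-01]), 'joint_velocities': array([ 0.00024207, -0.00087795,  0.00223859, -0.00083473,  0.00017895,
        0.00242464]), 'joint_torque': array([ 6.67779568e-04, -4.40044713e+01, -1.76595962e+01,  6.33548666e-02,
        5.80525026e-02, -1.47984233e-04]), 'position': array([0.19077477, 0.59440137, 0.22159732]), 'tool_rot': array([ 1.54772100e-01,  9.87949624e-01, -1.01416215e-03, -3.31003890e-04]), 'ft_force': array([ 0.00820784, -0.30658459,  0.16546335]), 'moment': array([-0.06173492,  0.00420458,  0.0222032 ]), 'grip_width': 0.0870249354486516} 0.0187
scene {'mtx': array([[433.73914715,   0.        , 284.19501331],
       [  0.        , 433.73914715, 216.94837375],
       [  0.        ,   0.        ,   1.        ]]), 'R': array([[-0.72115047,  0.69267713,  0.01184866],
       [ 0.4531189 ,  0.48454442, -0.74826464],
       [-0.524047  , -0.53424254, -0.66329454]]), 't': array([ 0.41383169, -0.20106764,  1.3374524 ])}
top {'mtx': array([[521.68146306
[... 197 characters left out ...]
],
       [-9.92897862e-01, -1.59950929e-02, -1.17889746e-01],
       [ 1.17909843e-01, -3.15913113e-04, -9.93024254e-01]]), 't': array([-0.01661768,  0.57373166,  0.92723903])}
wrist {'mtx': array([[358.23498626,   0.        , 277.32890586],
       [  0.        , 358.23498626, 211.682751  ],
       [  0.        ,   0.        ,   1.        ]]), 'hand_eye': array([[ 1.57930910e-04, -9.57513197e-01, -2.88389410e-01,
         7.98275712e-02],
       [ 9.99999773e-01,  3.39974315e-04, -5.81155246e-04,
        -2.07493096e-04],
       [ 6.54508810e-04, -2.88389253e-01,  9.57513034e-01,
        -1.61999405e-01],
       [ 0.00000000e+00,  0.00000000e+00,  0.00000000e+00,
         1.00000000e+00]])}
```

View pics/scene0.png

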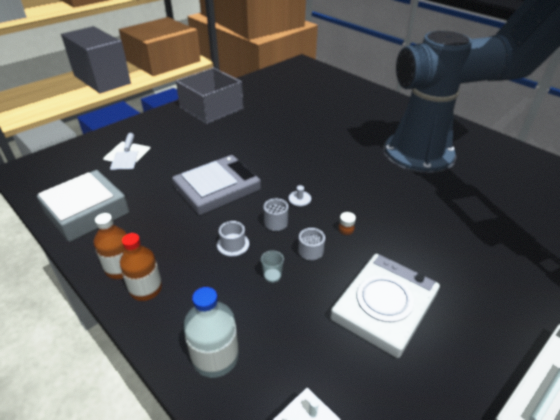

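View pics/top0.png

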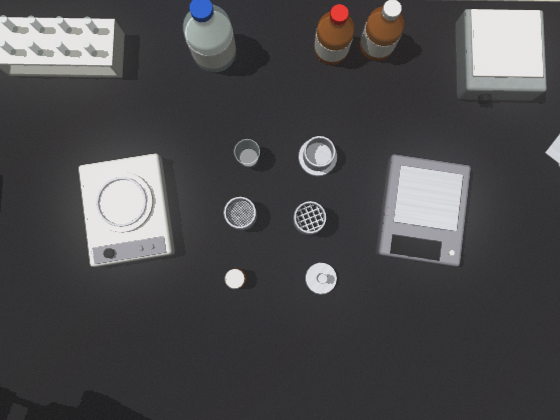

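View pics/wrist0.png

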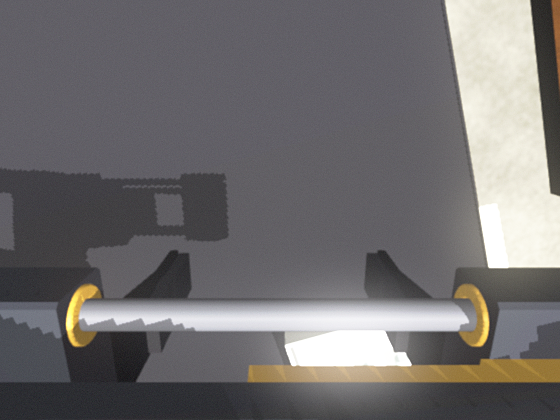

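The top view shows the pan (318,155), coarse sieve (310,217), fine sieve (240,213), lid (321,278), beaker (248,154) and jar (235,279). The shaker ring is at (123,203). Next I'll measure positions from the depth.

```bash
cat > h.py <<'E'
import numpy as np,cv2
from scipy.optimize import least_squares
from scipy.spatial.transform import Rotation as Rn
from rig import robot
def world(n,d,cal=None,T=None):
    c=cal or robot.calibration(n); v,u=np.mgrid[:d.shape[0],:d.shape[1]]
    K=c["mtx"]; P=np.stack([(u-K[0,2])/K[0,0]*d,(v-K[1,2])/K[1,1]*d,d],-1)
    if n=="wrist":
        H=c["hand_eye"]; P=P@H[:3,:3].T+H[:3,3]; p,R=T; return P@R.T+p
    return (P-c["t"])@c["R"]
def circ(xy,r=None):
    c0=(xy.max(0)+xy.min(0))/2
    if r is None:
        f=lambda x:np.hypot(*(xy-x[:2]).T)-x[2]; s=least_squares(f,[*c0,.03],loss='soft_l1',f_scale=.001)
    else:
        f=lambda x:np.hypot(*(xy-x[:2]).T)-r; s=least_squares(f,c0,loss='soft_l1',f_scale=.001)
    return s.x,np.sqrt(np.mean(s.fun**2))
E
python3 - <<'E'
from h import *
f=np.load("top0.npz");d=f["d"];W=world("top",d)
ob={"pan":(318,155,.051),"coarse":(310,217,.061),"fine":(240,213,.053),"lid":(321,278,.012),"beaker":(248,154,.055),"jar":(235,279,.045),"seat":(123,203,.055)}
for n,(u,v,z) in ob.items():
    r=36 if n=="seat" else 26
    S=W[v-r:v+r,u-r:u+r].reshape(-1,3); dd=d[v-r:v+r,u-r:u+r].ravel(); S=S[dd>0]
    print(n,"zmax pct",np.percentile(S[:,2],[5,50,95,99]).round(4),end=" ")
    m=abs(S[:,2]-z)<.004
    q=S[m][:,:2]
    if len(q)>8:
        print(len(q),"bb",((q.max(0)+q.min(0))/2).round(4),np.ptp(q,axis=0).round(4),circ(q)[0].round(4))
    else: print(len(q))
p=f["p"]
big=np.hstack([cv2.resize(p[115:310,200:360],None,fx=3,fy=3)])
cv2.imwrite("pics/topz.png",big[:,:,::-1])
E
```

```text
pan zmax pct [-0.0027  0.0019  0.0497  0.0529] 186 bb [ 0.674  -0.0739] [0.0578 0.0569] [ 0.674  -0.0735  0.0271]
coarse zmax pct [-0.0028  0.0009  0.0598  0.0623] 189 bb [ 0.5521 -0.0563] [0.056  0.0555] [ 0.5517 -0.0567  0.027 ]
fine zmax pct [-0.0026  0.0011  0.0516  0.0545] 186 bb [0.5591 0.0697] [0.055  0.0565] [0.559  0.0693 0.0269]
lid zmax pct [-0.0027  0.0007  0.0144  0.0462] 655 bb [ 0.4427 -0.0813] [0.0552 0.0559] [ 0.4429 -0.0817  0.0213]
beaker zmax pct [-0.0026  0.0006  0.0466  0.0559] 109 bb [0.6705 0.0595] [0.0468 0.046 ] [0.6703 0.059  0.0225]
jar zmax pct [-0.0028  0.0003  0.0451  0.0473] 295 bb [0.4407 0.0762] [0.0322 0.0342] [0.4406 0.0762 0.0122]
seat zmax pct [0.0402 0.0482 0.0541 0.0568] 1131 bb [0.5751 0.2835] [0.1075 0.1077] [0.5752 0.2827 0.0415]
```

View pics/topz.png

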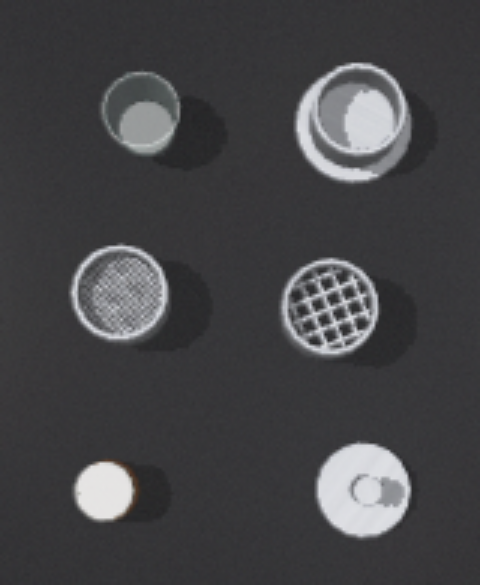

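```bash
cat >> h.py <<'E'
def pose():
    o=robot.get_obs(); return o["position"],Rn.from_quat(o["tool_rot"]).as_matrix()
def plan(x,y,z,yaw=90):
    p,R=pose(); a=np.radians(yaw); Y=np.array([np.cos(a),np.sin(a),0]);Z=np.array([0,0,-1.]);X=np.cross(Y,Z)
    Rt=np.stack([X,Y,Z],1); s=R.T@(np.array([x,y,z])-p)*100; r=np.degrees(Rn.from_matrix(R.T@Rt).as_rotvec())
    print("shift",s.round(2),"turn",r.round(2),"|s|",np.linalg.norm(s).round(1))
E
python3 -c "
from h import *
plan(.575,.283,.24)"
```

```text
shift [-46.1  -17.92  -1.8 ] turn [ -0.09  -0.03 -17.81] |s| 49.5
```

Emit:
{"method": "drive_tool", "body": {"targets": [-46.1, -17.9, -1.8, 0, 0, -17.8, -46.1, -17.9, -1.8, 0, 0, -17.8, -46.1, -17.9, -1.8, 0, 0, -17.8, -46.1, -17.9, -1.8, 0, 0, -17.8, -46.1, -17.9, -1.8, 0, 0, -17.8, -46.1, -17.9, -1.8, 0, 0, -17.8, -46.1, -17.9, -1.8, 0, 0, -17.8, -46.1, -17.9, -1.8, 0, 0, -17.8, -46.1, -17.9, -1.8, 0, 0, -17.8, -46.1, -17.9, -1.8, 0, 0, -17.8, -46.1, -17.9, -1.8, 0, 0, -17.8, -46.1, -17.9, -1.8, 0, 0, -17.8], "grip": -1}}

```text
time: 1.15
position: [0.5765, 0.2819, 0.2403]
tool_rot: [0.0, 1.0, -0.0, -0.0]
ft_force: [1.1, 1.7, 1.0]
grip_width: 0.087
```

Emit:
{"method": "drive_tool", "body": {"targets": [0, 0, 0, 0, 0, 0, 0, 0, 0, 0, 0, 0, 0, 0, 0, 0, 0, 0]}}

```text
time: 1.4
position: [0.5745, 0.2834, 0.2399]
tool_rot: [0.0, 1.0, -0.0, -0.001]
ft_force: [-0.7, 0.2, 0.1]
grip_width: 0.087
```

```bash
cat >> h.py <<'E'
def snap(tag):
    T=pose(); p,d=robot.camera("wrist"); cv2.imwrite(f"pics/{tag}.png",p[:,:,::-1]); np.savez(tag+".npz",p=p,d=d,tp=T[0],R=T[1])
    return p,d,world("wrist",d,T=T),T
E
python3 - <<'E'
from h import *
p,d,W,T=snap("w1"); print(T[0])
def rep(c,z,rad,tol=.003):
    m=(abs(W[...,2]-z)<tol)&(d>0)&(np.hypot(W[...,0]-c[0],W[...,1]-c[1])<rad)
    q=W[m]; print(len(q),q[:,2].mean().round(4), ((q.max(0)+q.min(0))/2).round(4), np.ptp(q,axis=0).round(4)); return q
q=rep((.575,.283),.055,.05,.0025); print(circ(q[:,:2]))
q=rep((.575,.283),.050,.035,.0025)
E
```

```text
[0.57454611 0.28342485 0.23986724]
1093 0.0545 [0.5723 0.2824 0.0547] [0.0884 0.0886 0.0044]
(array([0.5721636 , 0.2825868 , 0.04261414]), np.float64(0.001202369088453412))
3702 0.0498 [0.5748 0.2832 0.05  ] [0.0693 0.0695 0.0049]
```

View pics/w1.png

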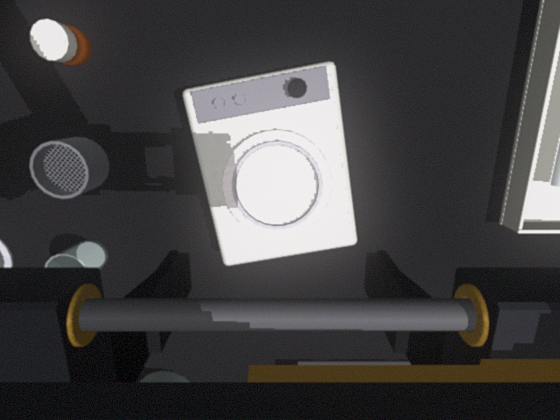

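```bash
python3 - <<'E'
from h import *
f=np.load("top0.npz");d=f["d"];W=world("top",d)
for z0,tol in((.055,.002),(.055,.003)):
  m=(abs(W[...,2]-z0)<tol)&(d>0); r=np.hypot(W[...,0]-.574,W[...,1]-.283); m&=(r<.048)&(r>.037)
  q=W[m]; print(len(q),circ(q[:,:2]),circ(q[:,:2],.043))
plan(.674,-.0735,.24)
E
```

```text
281 (array([0.57507912, 0.28324739, 0.04274908]), np.float64(0.0016048413105828195)) (array([0.57507763, 0.28326419]), np.float64(0.0016320963004150602))
406 (array([0.57484572, 0.28317862, 0.04261336]), np.float64(0.002063452188424705)) (array([0.57483932, 0.28317868]), np.float64(0.00210845087640792))
shift [-9.990e+00 -3.576e+01 -2.000e-02] turn [-0.   -0.11  0.02] |s| 37.1
```

Emit:
{"method": "drive_tool", "body": {"targets": [-10, -35.8, 0, 0, 0, 0, -10, -35.8, 0, 0, 0, 0, -10, -35.8, 0, 0, 0, 0, -10, -35.8, 0, 0, 0, 0, -10, -35.8, 0, 0, 0, 0, -10, -35.8, 0, 0, 0, 0, -10, -35.8, 0, 0, 0, 0, -10, -35.8, 0, 0, 0, 0, -10, -35.8, 0, 0, 0, 0, -10, -35.8, 0, 0, 0, 0, -10, -35.8, 0, 0, 0, 0, -10, -35.8, 0, 0, 0, 0]}}

```text
time: 2.45
position: [0.6744, -0.0725, 0.2403]
tool_rot: [-0.001, 1.0, 0.001, -0.001]
ft_force: [-1.0, 0.0, 0.5]
grip_width: 0.087
```

```bash
cat >> h.py <<'E'
def rim(W,d,c,z,r=.02725,tol=.003):
    rr=np.hypot(W[...,0]-c[0],W[...,1]-c[1]); m=(abs(W[...,2]-z)<tol)&(d>0)&(abs(rr-r)<.007)
    q=W[m]; s,e=circ(q[:,:2],r); s2,_=circ(q[:,:2]); print(len(q),"z",q[:,2].mean().round(4),"c",s.round(4),"free",s2.round(4),"rms",e.round(4)); return s
E
python3 - <<'E'
from h import *
p,d,W,T=snap("w2"); print(T[0])
rim(W,d,(.674,-.0735),.051)
rim(W,d,(.552,-.0567),.061)
rim(W,d,(.559,.0693),.053)
E
```

```text
[ 0.67442451 -0.07245011  0.24025299]
610 z 0.0505 c [ 0.6714 -0.0751] free [ 0.6713 -0.0751  0.0269] rms 0.0011
853 z 0.0606 c [ 0.5494 -0.0583] free [ 0.5494 -0.0583  0.0269] rms 0.0011
864 z 0.0524 c [0.5567 0.0675] free [0.5566 0.0675 0.0269] rms 0.0011
```

View pics/w2.png

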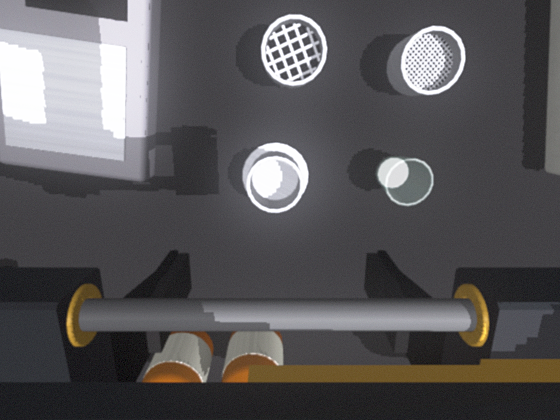

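```bash
python3 -c "
from h import *
plan(.6728,-.0743,.0105)"
```

```text
shift [ 0.13 -0.26 22.99] turn [ 0.06 -0.08  0.13] |s| 23.0
```

Emit:
{"method": "drive_tool", "body": {"targets": [0.1, -0.15, 4, 0, 0, 0, 0.1, -0.15, 8, 0, 0, 0, 0.1, -0.15, 12, 0, 0, 0, 0.1, -0.15, 15.5, 0, 0, 0, 0.1, -0.15, 18, 0, 0, 0, 0.1, -0.15, 20, 0, 0, 0, 0.1, -0.15, 21.5, 0, 0, 0, 0.1, -0.15, 22.5, 0, 0, 0, 0.1, -0.15, 23, 0, 0, 0, 0.1, -0.15, 23, 0, 0, 0, 0.1, -0.15, 23, 0, 0, 0]}}

```text
time: 3.42
position: [0.6747, -0.0751, 0.0114]
tool_rot: [-0.001, 1.0, -0.0, 0.001]
ft_force: [1.0, -0.3, -0.4]
grip_width: 0.0871
```

```bash
python3 - <<'E'
from h import *
p,d,W,T=snap("w3"); print(T[0],robot.get_obs()["ft_force"])
rim(W,d,(.6728,-.0743),.051)
plan(.6728,-.0743,.0105)
E
```

```text
[ 0.67474158 -0.07511059  0.01136881] [ 0.01497532  0.1066678  -0.41036232]
3170 z 0.0503 c [ 0.671  -0.0751] free [ 0.6709 -0.0751  0.0267] rms 0.0011
shift [0.23 0.12 0.13] turn [-0.03  0.12  0.04] |s| 0.3
```

View pics/w3.png

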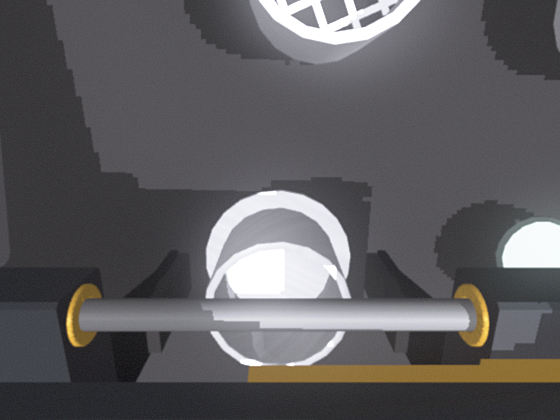

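Emit:
{"method": "drive_tool", "body": {"targets": [0.2, 0.05, 0.1, 0, 0, 0, 0.2, 0.05, 0.1, 0, 0, 0, 0.2, 0.05, 0.1, 0, 0, 0]}}

```text
time: 3.72
position: [0.6724, -0.0755, 0.0104]
tool_rot: [0.0, 1.0, -0.0, 0.0]
ft_force: [-0.3, -0.5, -0.3]
grip_width: 0.0869
```

Emit:
{"method": "drive_tool", "body": {"targets": [0, 0, 0, 0, 0, 0, 0, 0, 0, 0, 0, 0, 0, 0, 0, 0, 0, 0, 0, 0, 0, 0, 0, 0, 0, 0, 0, 0, 0, 0, 0, 0, 0, 0, 0, 0], "grip": 1, "squeeze": 25}}

```text
time: 4.22
position: [0.6722, -0.0754, 0.0095]
tool_rot: [0.0, 1.0, 0.0, -0.0]
ft_force: [0.7, 0.3, -0.4]
grip_width: 0.0577
```

```bash
python3 - <<'E'
from h import *
p,d,W,T=snap("w4"); print(T[0],robot.get_obs()["ft_force"])
s=rim(W,d,(.6728,-.0743),.051)
print("tool rel",T[1].T@(np.array([*s,.051])-T[0]))
E
```

```text
[ 0.67220955 -0.0753656   0.00949932] [ 0.39741902  0.60435727 -0.53883093]
2899 z 0.0503 c [ 0.6711 -0.0754] free [ 0.6709 -0.0754  0.0269] rms 0.0015
tool rel [ 1.08442008e-03 -4.88229743e-05 -4.15006042e-02]
```

Emit:
{"method": "drive_tool", "body": {"targets": [0, 0, -1, 0, 0, 0, 0, 0, -4, 0, 0, 0, 0, 0, -7, 0, 0, 0, 0, 0, -10, 0, 0, 0, 0, 0, -13, 0, 0, 0, 0.8, 3, -14, 0, 0, 0, 1.7, 6, -14, 0, 0, 0, 2.5, 9, -14, 0, 0, 0, 3.3, 12, -14, 0, 0, 0, 4.1, 15, -14, 0, 0, 0, 5, 18, -14, 0, 0, 0, 5.8, 21, -14, 0, 0, 0]}}

```text
time: 5.27
position: [0.6131, 0.136, 0.1498]
tool_rot: [0.0, 1.0, -0.0, -0.0]
ft_force: [-0.0, 0.2, -3.5]
grip_width: 0.0578
```

```bash
python3 -c "
from h import *
plan(.5733,.2827,.15); print(robot.get_obs()['ft_force'],robot.get_obs()['grip_width'])"
```

```text
shift [ 3.980e+00  1.467e+01 -1.000e-02] turn [-0.   -0.05 -0.02] |s| 15.2
[-0.00931603  0.24480179 -3.53315511] 0.05783053234530722
```

Emit:
{"method": "drive_tool", "body": {"targets": [0.8, 3, 0, 0, 0, 0, 1.6, 6, 0, 0, 0, 0, 2.4, 9, 0, 0, 0, 0, 3.2, 12, 0, 0, 0, 0, 3.8, 14, 0, 0, 0, 0, 4, 14.7, 0, 0, 0, 0, 4, 14.7, 0, 0, 0, 0, 4, 14.7, 0, 0, 0, 0, 4, 14.7, 0, 0, 0, 0]}}

```text
time: 6.02
position: [0.5747, 0.2802, 0.1496]
tool_rot: [0.001, 1.0, -0.0, 0.0]
ft_force: [-0.5, 0.7, -2.3]
grip_width: 0.058
```

```bash
python3 - <<'E'
from h import *
plan(.5733,.2827,.061)
p,d,W,T=snap("w5"); print(T[0])
# visible part of the ring
rr=np.hypot(W[...,0]-.573,W[...,1]-.283); m=(abs(W[...,2]-.055)<.0025)&(d>0)&(abs(rr-.043)<.005)
q=W[m][:,:2]; print(len(q),circ(q,.043))
s=rim(W,d,(.572,.283),.19,tol=.004); print("tool rel",T[1].T@(np.array([*s,.19])-T[0]))
E
```

```text
shift [0.15 0.25 8.86] turn [-0.05  0.01 -0.07] |s| 8.9
[0.57474924 0.28022355 0.1496213 ]
1097 (array([0.57268429, 0.28257812]), np.float64(0.0011807810733246939))
3628 z 0.1898 c [0.5733 0.2804] free [0.5731 0.2804 0.0269] rms 0.002
tool rel [ 0.0014391   0.00011535 -0.04037898]
```

View pics/w5.png

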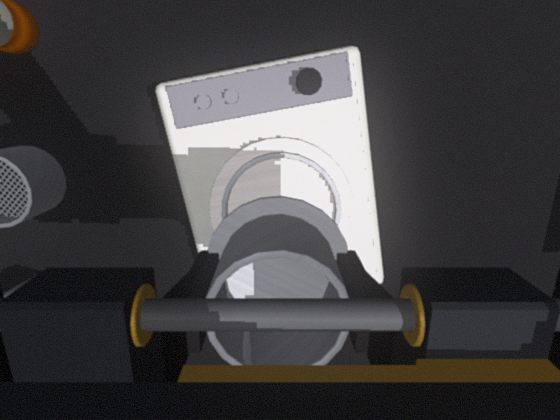

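Emit:
{"method": "drive_tool", "body": {"targets": [0.1, 0.2, 2, 0, 0, 0, 0.1, 0.2, 4, 0, 0, 0, 0.1, 0.2, 5.5, 0, 0, 0, 0.1, 0.2, 6.5, 0, 0, 0, 0.1, 0.2, 7, 0, 0, 0, 0.1, 0.2, 7, 0, 0, 0, 0.1, 0.2, 7, 0, 0, 0, 0.1, 0.2, 7, 0, 0, 0]}}

```text
time: 6.73
position: [0.5743, 0.2837, 0.0806]
tool_rot: [0.0, 1.0, 0.0, 0.001]
ft_force: [-0.3, -0.4, -1.9]
grip_width: 0.058
```

```bash
python3 - <<'E'
from h import *
plan(.5738,.2826,.0605)
E
```

```text
shift [ 0.05 -0.11  2.01] turn [ 0.03  0.12 -0.03] |s| 2.0
```

Emit:
{"method": "drive_tool", "body": {"targets": [0.05, -0.1, 0.6, 0, 0, 0, 0.05, -0.1, 1.1, 0, 0, 0, 0.05, -0.1, 1.5, 0, 0, 0, 0.05, -0.1, 1.8, 0, 0, 0, 0.05, -0.1, 2, 0, 0, 0, 0.05, -0.1, 2, 0, 0, 0, 0.05, -0.1, 2, 0, 0, 0, 0.05, -0.1, 2, 0, 0, 0]}}

```text
time: 7.4
position: [0.5728, 0.2827, 0.0595]
tool_rot: [0.0, 1.0, 0.0, 0.0]
ft_force: [-0.1, -0.8, -1.9]
grip_width: 0.0574
```

```bash
python3 - <<'E'
from h import *
plan(.5738,.2826,.0598);print(robot.get_obs()['ft_force'])
E
```

```text
shift [-0.1  -0.01 -0.03] turn [ 0.  0. -0.] |s| 0.1
[-0.06382654 -0.78961292 -1.89916095]
```

Emit:
{"method": "drive_tool", "body": {"targets": [-0.05, 0, 0.05, 0, 0, 0, -0.05, 0, 0.05, 0, 0, 0]}}

```text
time: 7.57
position: [0.5728, 0.2827, 0.0595]
tool_rot: [0.0, 1.0, 0.0, -0.0]
ft_force: [-2.5, 0.4, 2.4]
grip_width: 0.0576
```

Emit:
{"method": "drive_tool", "body": {"targets": [0, 0, 0, 0, 0, 0, 0, 0, 0, 0, 0, 0, 0, 0, 0, 0, 0, 0, 0, 0, 0, 0, 0, 0, 0, 0, 0, 0, 0, 0], "grip": -1}}

```text
time: 7.98
position: [0.5736, 0.2827, 0.059]
tool_rot: [0.0, 1.0, 0.0, 0.0]
ft_force: [0.2, -0.2, -0.5]
grip_width: 0.0829
```

```bash
python3 - <<'E'
from h import *
p,d,W,T=snap("w6"); print(T[0])
s=rim(W,d,(.572,.283),.101); print("tool rel",T[1].T@(np.array([*s,.101])-T[0]))
E
```

```text
[0.57359105 0.28265594 0.05899405]
2774 z 0.1003 c [0.5718 0.2826] free [0.5715 0.2826 0.0267] rms 0.0011
tool rel [ 1.78970673e-03 -5.13843245e-05 -4.20069611e-02]
```

Emit:
{"method": "drive_tool", "body": {"targets": [0, 0, -3, 0, 0, 0, 0, 0, -7, 0, 0, 0, 0, 0, -11, 0, 0, 0, 0.2, -2.5, -14, 0, 0, 0, 0.5, -6, -15, 0, 0, 0, 0.8, -10, -15, 0, 0, 0, 1.1, -14, -15, 0, 0, 0, 1.4, -18, -15, 0, 0, 0, 1.5, -20.5, -15, 0, 0, 0, 1.5, -21.5, -15, 0, 0, 0, 1.5, -21.5, -15, 0, 0, 0, 1.5, -21.5, -15, 0, 0, 0]}}

```text
time: 9.03
position: [0.5584, 0.0679, 0.2091]
tool_rot: [0.001, 1.0, 0.0, 0.0]
ft_force: [0.3, -0.6, -0.2]
grip_width: 0.0869
```

Emit:
{"method": "drive_tool", "body": {"targets": [0, 0, 0, 0, 0, 0, 0, 0, 0, 0, 0, 0, 0, 0, 0, 0, 0, 0]}}

```text
time: 9.28
position: [0.5582, 0.0692, 0.2089]
tool_rot: [-0.001, 1.0, 0.0, -0.0]
ft_force: [-0.5, 0.2, -0.2]
grip_width: 0.0871
```

```bash
python3 - <<'E'
from h import *
p,d,W,T=snap("w7"); print(T[0])
s=rim(W,d,(.557,.068),.053); plan(s[0]+.0012,s[1],.0125)
s=rim(W,d,(.572,.283),.101)
E
```

```text
[0.55818515 0.06916166 0.20893794]
721 z 0.0524 c [0.5561 0.0682] free [0.5561 0.0682 0.0269] rms 0.0011
shift [ 0.09 -0.08 19.65] turn [ 0.01 -0.    0.11] |s| 19.6
718 z 0.1001 c [0.5718 0.2819] free [0.5718 0.2815 0.0269] rms 0.0011
```

View pics/w7.png

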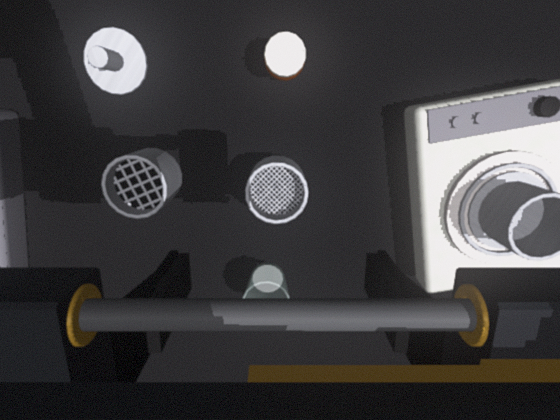

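Emit:
{"method": "drive_tool", "body": {"targets": [0.1, -0.1, 4, 0, 0, 0, 0.1, -0.1, 8, 0, 0, 0, 0.1, -0.1, 11.5, 0, 0, 0, 0.1, -0.1, 14.5, 0, 0, 0, 0.1, -0.1, 17, 0, 0, 0, 0.1, -0.1, 18.5, 0, 0, 0, 0.1, -0.1, 19.3, 0, 0, 0, 0.1, -0.1, 19.6, 0, 0, 0, 0.1, -0.1, 19.6, 0, 0, 0, 0.1, -0.1, 19.6, 0, 0, 0, 0.1, -0.1, 19.6, 0, 0, 0]}}

```text
time: 10.25
position: [0.5583, 0.0667, 0.0143]
tool_rot: [-0.0, 1.0, -0.0, 0.001]
ft_force: [0.4, 0.8, 0.3]
grip_width: 0.0871
```

Emit:
{"method": "drive_tool", "body": {"targets": [0, 0, 0, 0, 0, 0, 0, 0, 0, 0, 0, 0, 0, 0, 0, 0, 0, 0, 0, 0, 0, 0, 0, 0, 0, 0, 0, 0, 0, 0, 0, 0, 0, 0, 0, 0], "grip": 1}}

```text
time: 10.75
position: [0.5572, 0.0668, 0.0132]
tool_rot: [0.0, 1.0, 0.0, 0.0]
ft_force: [0.0, 0.3, 3.1]
grip_width: 0.0577
```

```bash
python3 - <<'E'
from h import *
p,d,W,T=snap("w8"); print(T[0],robot.get_obs()["ft_force"])
s=rim(W,d,(.5565,.0685),.053)
print("tool rel",T[1].T@(np.array([*s,.053])-T[0]))
E
```

```text
[0.55724779 0.06680588 0.01323721] [-0.38671619  0.81069731  2.42152574]
3037 z 0.0523 c [0.556  0.0669] free [0.5558 0.0669 0.0269] rms 0.0018
tool rel [ 1.27004285e-03  6.71946160e-05 -3.97628798e-02]
```

Emit:
{"method": "drive_tool", "body": {"targets": [0, 0, -1, 0, 0, 0, 0, 0, -4, 0, 0, 0, 0, 0, -7, 0, 0, 0, 0, 0, -10, 0, 0, 0, -0.2, 2, -13, 0, 0, 0, -0.5, 5, -15, 0, 0, 0, -0.8, 8.5, -15.5, 0, 0, 0, -1.1, 12, -15.5, 0, 0, 0, -1.3, 15.5, -15.5, 0, 0, 0, -1.5, 18.5, -15.5, 0, 0, 0, -1.6, 20.5, -15.5, 0, 0, 0, -1.6, 21.5, -15.5, 0, 0, 0]}}

```text
time: 11.8
position: [0.5727, 0.2845, 0.1683]
tool_rot: [-0.001, 1.0, 0.0, 0.0]
ft_force: [-0.2, -0.2, -1.6]
grip_width: 0.0575
```

Emit:
{"method": "drive_tool", "body": {"targets": [0, 0, 0, 0, 0, 0, 0, 0, 0, 0, 0, 0, 0, 0, 0, 0, 0, 0, 0, 0, 0, 0, 0, 0]}}

```text
time: 12.13
position: [0.5732, 0.2799, 0.168]
tool_rot: [0.001, 1.0, -0.0, -0.0]
ft_force: [-0.1, 0.2, -1.8]
grip_width: 0.0573
```

```bash
python3 - <<'E'
from h import *
plan(.5731,.2826,.115)
p,d,W,T=snap("w9"); print(T[0])
s=rim(W,d,(.573,.283),T[0][2]+.0398); print("tool rel",T[1].T@(np.array([*s,.19])-T[0]))
E
```

```text
shift [0.01 0.27 5.3 ] turn [-0.04 -0.04 -0.11] |s| 5.3
[0.57324706 0.27990599 0.16799675]
2999 z 0.2071 c [0.572  0.2801] free [0.5719 0.2801 0.0269] rms 0.0019
tool rel [ 0.00121529  0.00018142 -0.0220025 ]
```

View pics/w9.png

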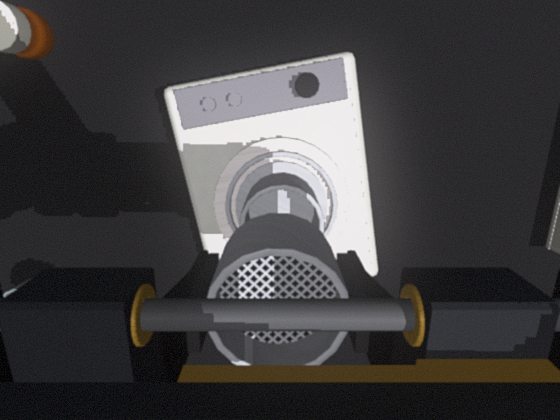

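Emit:
{"method": "drive_tool", "body": {"targets": [0, 0.1, 1.5, 0, 0, 0, 0, 0.1, 3, 0, 0, 0, 0, 0.1, 4, 0, 0, 0, 0, 0.1, 4.6, 0, 0, 0, 0, 0.1, 4.6, 0, 0, 0, 0, 0.1, 4.6, 0, 0, 0, 0, 0.1, 4.6, 0, 0, 0, 0, 0.1, 4.6, 0, 0, 0]}}

```text
time: 12.85
position: [0.5739, 0.2828, 0.123]
tool_rot: [0.0, 1.0, 0.0, 0.001]
ft_force: [0.9, 0.2, -1.1]
grip_width: 0.0579
```

Emit:
{"method": "drive_tool", "body": {"targets": [0, 0, 0, 0, 0, 0, 0, 0, 0, 0, 0, 0, 0, 0, 0, 0, 0, 0]}}

```text
time: 13.1
position: [0.5734, 0.2828, 0.1225]
tool_rot: [0.0, 1.0, 0.0, 0.0]
ft_force: [-0.3, -0.9, -1.6]
grip_width: 0.0576
```

Emit:
{"method": "drive_tool", "body": {"targets": [0, 0, 0, 0, 0, 0, 0, 0, 0, 0, 0, 0, 0, 0, 0, 0, 0, 0]}}

```text
time: 13.35
position: [0.5732, 0.2827, 0.1221]
tool_rot: [0.0, 1.0, -0.0, -0.0]
ft_force: [-0.5, 0.7, -1.0]
grip_width: 0.0576
```

```bash
python3 - <<'E'
from h import *
plan(.5731,.2826,.107)
p,d,W,T=snap("w10"); print(T[0])
s=rim(W,d,(.573,.283),T[0][2]+.0398); print("tool rel",T[1].T@(np.array([*s,.19])-T[0]))
E
```

```text
shift [ 0.01 -0.01  1.51] turn [-0. -0. -0.] |s| 1.5
[0.57323542 0.28265597 0.12207269]
2987 z 0.1611 c [0.572  0.2826] free [0.5719 0.2826 0.0269] rms 0.0016
tool rel [ 1.21732196e-03 -3.17278270e-05 -6.79272940e-02]
```

View pics/w10.png

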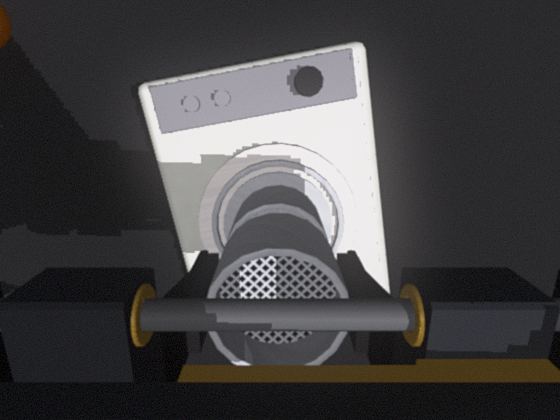

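Aligned over the pan. I'll lower it by 15 mm.

Emit:
{"method": "drive_tool", "body": {"targets": [0, 0, 0.3, 0, 0, 0, 0, 0, 0.6, 0, 0, 0, 0, 0, 0.8, 0, 0, 0, 0, 0, 1.0, 0, 0, 0, 0, 0, 1.2, 0, 0, 0, 0, 0, 1.35, 0, 0, 0, 0, 0, 1.45, 0, 0, 0, 0, 0, 1.45, 0, 0, 0, 0, 0, 1.45, 0, 0, 0]}}

```text
time: 14.15
position: [0.5734, 0.2827, 0.1076]
tool_rot: [0.0, 1.0, 0.0, 0.0]
ft_force: [-0.4, -0.8, -0.5]
grip_width: 0.0574
```

```bash
python3 - <<'E'
from h import *
plan(.5731,.2826,.107);print(robot.get_obs()['ft_force'])
p,d,W,T=snap("w11"); print(T[0])
s=rim(W,d,(.573,.283),.1475)
E
```

```text
shift [ 0.03 -0.01  0.06] turn [ 0.    0.01 -0.01] |s| 0.1
[-0.37715335 -0.78142699 -0.49892584]
[0.57335466 0.28268283 0.10758341]
2953 z 0.1467 c [0.5721 0.2826] free [0.572  0.2826 0.0269] rms 0.0016
```

Emit:
{"method": "drive_tool", "body": {"targets": [0, 0, 0.06, 0, 0, 0, 0, 0, 0.06, 0, 0, 0]}}

```text
time: 14.37
position: [0.5735, 0.2827, 0.1073]
tool_rot: [0.0, 1.0, 0.0, 0.0]
ft_force: [-0.3, -0.4, 0.5]
grip_width: 0.0575
```

Emit:
{"method": "drive_tool", "body": {"targets": [0, 0, 0, 0, 0, 0, 0, 0, 0, 0, 0, 0, 0, 0, 0, 0, 0, 0, 0, 0, 0, 0, 0, 0, 0, 0, 0, 0, 0, 0, 0, 0, 0, 0, 0, 0], "grip": -1}}

```text
time: 14.87
position: [0.5733, 0.2827, 0.107]
tool_rot: [0.0, 1.0, 0.0, 0.0]
ft_force: [0.4, 0.9, 0.2]
grip_width: 0.0849
```

```bash
python3 - <<'E'
from h import *
p,d,W,T=snap("w12"); print(T[0])
s=rim(W,d,(.572,.283),.147); print("tool rel",T[1].T@(np.array([*s,.101])-T[0]))
E
```

```text
[0.57329511 0.28265776 0.10695754]
2798 z 0.1463 c [0.5722 0.2826] free [0.572  0.2826 0.0268] rms 0.0011
tool rel [ 1.05318073e-03 -8.98509599e-05  5.95747993e-03]
```

View pics/w12.png

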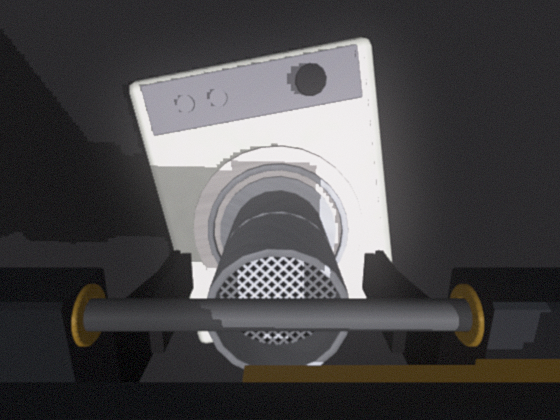

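Emit:
{"method": "drive_tool", "body": {"targets": [0, 0, -3, 0, 0, 0, 0, 0, -6.5, 0, 0, 0, 0, 0, -9.5, 0, 0, 0, 0.2, -3, -10.5, 0, 0, 0, 0.5, -7, -10.5, 0, 0, 0, 0.7, -11, -10.5, 0, 0, 0, 1, -15, -10.5, 0, 0, 0, 1.3, -19, -10.5, 0, 0, 0, 1.6, -23, -10.5, 0, 0, 0, 1.9, -27, -10.5, 0, 0, 0, 2.1, -31, -10.5, 0, 0, 0, 2.3, -34, -10.5, 0, 0, 0]}}

```text
time: 15.92
position: [0.55, -0.0604, 0.2122]
tool_rot: [0.001, 1.0, -0.001, 0.0]
ft_force: [-0.2, -0.8, 0.6]
grip_width: 0.0869
```

Emit:
{"method": "drive_tool", "body": {"targets": [0, 0, 0, 0, 0, 0, 0, 0, 0, 0, 0, 0, 0, 0, 0, 0, 0, 0, 0, 0, 0, 0, 0, 0, 0, 0, 0, 0, 0, 0, 0, 0, 0, 0, 0, 0]}}

```text
time: 16.42
position: [0.5502, -0.056, 0.2119]
tool_rot: [-0.001, 1.0, 0.0, -0.0]
ft_force: [0.1, 0.6, -0.6]
grip_width: 0.0868
```

```bash
python3 - <<'E'
from h import *
p,d,W,T=snap("w13"); print(T[0])
s=rim(W,d,(.549,-.058),.061); plan(s[0]+.0012,s[1],.0165)
E
```

```text
[ 0.55022155 -0.0560169   0.21193664]
743 z 0.0605 c [ 0.5487 -0.0582] free [ 0.5487 -0.0582  0.0269] rms 0.0011
shift [ 0.03 -0.21 19.55] turn [ 0.  -0.   0.1] |s| 19.5
```

View pics/w13.png

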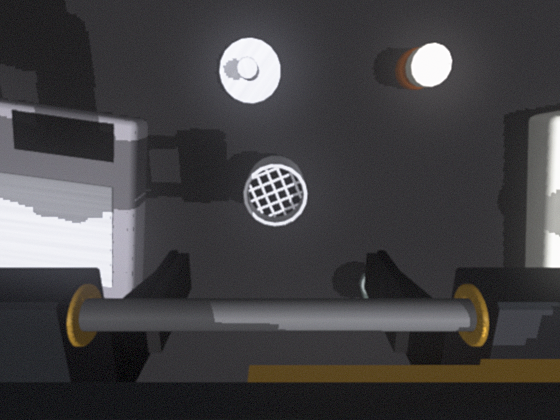

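Emit:
{"method": "drive_tool", "body": {"targets": [0.05, -0.1, 4, 0, 0, 0, 0.05, -0.1, 8, 0, 0, 0, 0.05, -0.1, 11.5, 0, 0, 0, 0.05, -0.1, 14.5, 0, 0, 0, 0.05, -0.1, 17, 0, 0, 0, 0.05, -0.1, 18.5, 0, 0, 0, 0.05, -0.1, 19.2, 0, 0, 0, 0.05, -0.1, 19.5, 0, 0, 0, 0.05, -0.1, 19.5, 0, 0, 0, 0.05, -0.1, 19.5, 0, 0, 0, 0.05, -0.1, 19.5, 0, 0, 0]}}

```text
time: 17.38
position: [0.5508, -0.0585, 0.0182]
tool_rot: [-0.0, 1.0, -0.0, 0.001]
ft_force: [-1.0, 0.5, 0.0]
grip_width: 0.0869
```

Emit:
{"method": "drive_tool", "body": {"targets": [0, 0, 0, 0, 0, 0, 0, 0, 0, 0, 0, 0, 0, 0, 0, 0, 0, 0, 0, 0, 0, 0, 0, 0, 0, 0, 0, 0, 0, 0, 0, 0, 0, 0, 0, 0], "grip": 1}}

```text
time: 17.88
position: [0.5498, -0.0584, 0.0171]
tool_rot: [0.0, 1.0, 0.0, 0.0]
ft_force: [0.8, 0.4, 0.9]
grip_width: 0.0581
```

```bash
python3 - <<'E'
from h import *
p,d,W,T=snap("w14"); print(T[0],robot.get_obs()["ft_force"])
s=rim(W,d,(.549,-.058),.061)
print("tool rel",T[1].T@(np.array([*s,.061])-T[0]))
E
```

```text
[ 0.54977    -0.05835779  0.01710384] [0.74703644 0.51091664 1.51247512]
2795 z 0.0603 c [ 0.5486 -0.0585] free [ 0.5484 -0.0584  0.0268] rms 0.0014
tool rel [ 1.11896832e-03 -9.19516624e-05 -4.38963227e-02]
```

Emit:
{"method": "drive_tool", "body": {"targets": [0, 0, -1, 0, 0, 0, 0, 0, -4, 0, 0, 0, 0, 0, -8, 0, 0, 0, 0, 0, -12, 0, 0, 0, 0, 1, -15.5, 0, 0, 0, -0.2, 3, -18, 0, 0, 0, -0.4, 6, -19.5, 0, 0, 0, -0.7, 9.5, -20, 0, 0, 0, -1, 13.5, -20, 0, 0, 0, -1.2, 17.5, -20, 0, 0, 0, -1.5, 21.5, -20, 0, 0, 0, -1.8, 25.5, -20, 0, 0, 0]}}

```text
time: 18.93
position: [0.5669, 0.1984, 0.2175]
tool_rot: [0.0, 1.0, -0.0, -0.0]
ft_force: [0.2, 0.2, -0.8]
grip_width: 0.0583
```

Emit:
{"method": "drive_tool", "body": {"targets": [-0.25, 3.2, 0, 0, 0, 0, -0.4, 5.6, 0, 0, 0, 0, -0.5, 7.4, 0, 0, 0, 0, -0.55, 8.4, 0, 0, 0, 0, -0.55, 8.6, 0, 0, 0, 0, -0.55, 8.6, 0, 0, 0, 0, -0.55, 8.6, 0, 0, 0, 0, -0.55, 8.6, 0, 0, 0, 0, -0.55, 8.6, 0, 0, 0, 0, -0.55, 8.6, 0, 0, 0, 0, -0.55, 8.6, 0, 0, 0, 0, -0.55, 8.6, 0, 0, 0, 0]}}

```text
time: 19.93
position: [0.5734, 0.2822, 0.217]
tool_rot: [0.0, 1.0, -0.0, -0.0]
ft_force: [0.5, -0.3, -1.2]
grip_width: 0.0584
```

```bash
python3 - <<'E'
from h import *
plan(.5733,.2826,.17)
E
```

```text
shift [0.01 0.04 4.7 ] turn [-0.   -0.01 -0.05] |s| 4.7
```

Emit:
{"method": "drive_tool", "body": {"targets": [0, 0, 1.5, 0, 0, 0, 0, 0, 3, 0, 0, 0, 0, 0, 4, 0, 0, 0, 0, 0, 4.5, 0, 0, 0, 0, 0, 4.5, 0, 0, 0, 0, 0, 4.5, 0, 0, 0, 0, 0, 4.5, 0, 0, 0, 0, 0, 4.5, 0, 0, 0, 0, 0, 4.5, 0, 0, 0, 0, 0, 4.5, 0, 0, 0]}}

```text
time: 20.77
position: [0.5736, 0.2828, 0.1726]
tool_rot: [0.0, 1.0, 0.0, 0.001]
ft_force: [-0.4, 0.1, -0.4]
grip_width: 0.0582
```

```bash
python3 - <<'E'
from h import *
plan(.5733,.2826,.1571)
p,d,W,T=snap("w15"); print(T[0])
s=rim(W,d,(.573,.283),T[0][2]+.0439); print("tool rel",T[1].T@(np.array([*s,.19])-T[0]))
E
```

```text
shift [ 0.03 -0.02  1.55] turn [ 0.02  0.06 -0.  ] |s| 1.5
[0.57355958 0.28276317 0.1725569 ]
2801 z 0.2157 c [0.5724 0.2827] free [0.5722 0.2827 0.0269] rms 0.0014
tool rel [ 1.10196596e-03 -9.81659675e-05 -1.74443024e-02]
```

View pics/w15.png

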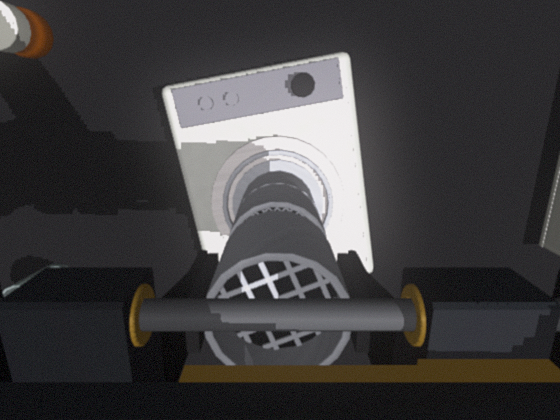

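Coarse sieve centred over the stack. I'll lower it.

Emit:
{"method": "drive_tool", "body": {"targets": [0, 0, 0.3, 0, 0, 0, 0, 0, 0.6, 0, 0, 0, 0, 0, 0.8, 0, 0, 0, 0, 0, 1.0, 0, 0, 0, 0, 0, 1.2, 0, 0, 0, 0, 0, 1.35, 0, 0, 0, 0, 0, 1.5, 0, 0, 0, 0, 0, 1.5, 0, 0, 0, 0, 0, 1.5, 0, 0, 0, 0, 0, 1.5, 0, 0, 0]}}

```text
time: 21.65
position: [0.5733, 0.2826, 0.1571]
tool_rot: [0.0, 1.0, 0.0, 0.0]
ft_force: [-0.3, 0.9, 1.4]
grip_width: 0.058
```

```bash
python3 - <<'E'
from h import *
plan(.5733,.2826,.1571);print(robot.get_obs()['ft_force'])
E
```

```text
shift [ 0. -0.  0.] turn [ 0.    0.02 -0.01] |s| 0.0
[-0.29371849  0.87136661  1.41079266]
```

Emit:
{"method": "drive_tool", "body": {"targets": [0, 0, 0, 0, 0, 0, 0, 0, 0, 0, 0, 0, 0, 0, 0, 0, 0, 0, 0, 0, 0, 0, 0, 0, 0, 0, 0, 0, 0, 0, 0, 0, 0, 0, 0, 0], "grip": -1}}

```text
time: 22.15
position: [0.5733, 0.2827, 0.157]
tool_rot: [0.0, 1.0, 0.0, 0.0]
ft_force: [0.1, -0.4, 0.3]
grip_width: 0.0851
```

```bash
python3 - <<'E'
from h import *
p,d,W,T=snap("w16"); print(T[0])
s=rim(W,d,(.572,.283),.201); print("tool rel",T[1].T@(np.array([*s,.101])-T[0]))
plan(.442-.0,-.082,.30)
E
```

```text
[0.57330673 0.28265337 0.15695985]
2781 z 0.2003 c [0.5722 0.2826] free [0.5719 0.2825 0.0268] rms 0.0011
tool rel [ 1.09266396e-03 -8.53408944e-05  5.59597604e-02]
shift [ 13.13 -36.47 -14.31] turn [-0.    0.   -0.01] |s| 41.3
```

View pics/w16.png

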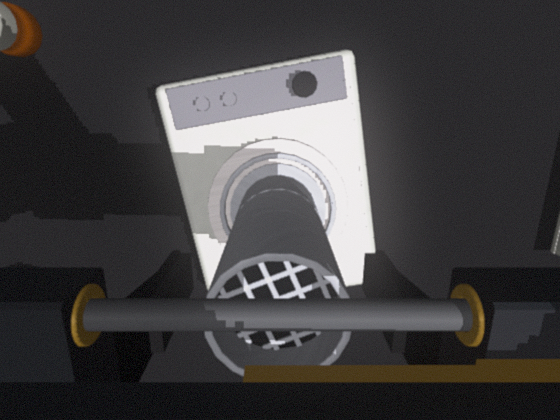

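Emit:
{"method": "drive_tool", "body": {"targets": [0, 0, -3, 0, 0, 0, 0, 0, -6, 0, 0, 0, 0, 0, -7, 0, 0, 0, 0.8, -3, -7, 0, 0, 0, 2, -6.5, -6.5, 0, 0, 0, 3.3, -10, -6, 0, 0, 0, 4.6, -13.5, -6, 0, 0, 0, 5.9, -17, -6, 0, 0, 0, 7.2, -20.5, -6, 0, 0, 0, 8.5, -24, -6, 0, 0, 0, 9.8, -27.5, -6, 0, 0, 0, 11.1, -31, -6, 0, 0, 0]}}

```text
time: 23.2
position: [0.4613, -0.0287, 0.2169]
tool_rot: [-0.0, 1.0, -0.0, 0.0]
ft_force: [1.0, -1.5, 0.6]
grip_width: 0.0871
```

```bash
python3 - <<'E'
from h import *
plan(.441,-.083,.21)
E
```

```text
shift [ 2.03 -5.43  0.69] turn [-0.01  0.02  0.02] |s| 5.8
```

Emit:
{"method": "drive_tool", "body": {"targets": [1, -3, 0.3, 0, 0, 0, 1.8, -4.8, 0.7, 0, 0, 0, 2.1, -5.5, 0.7, 0, 0, 0, 2.1, -5.5, 0.7, 0, 0, 0, 2.1, -5.5, 0.7, 0, 0, 0, 2.1, -5.5, 0.7, 0, 0, 0, 2.1, -5.5, 0.7, 0, 0, 0, 2.1, -5.5, 0.7, 0, 0, 0]}}

```text
time: 23.87
position: [0.4417, -0.0813, 0.2101]
tool_rot: [-0.001, 1.0, 0.0, 0.0]
ft_force: [-0.1, 0.7, -0.1]
grip_width: 0.0873
```

```bash
python3 - <<'E'
from h import *
p,d,W,T=snap("w17"); print(T[0])
c=np.array([.440,-.083])
for z,r,tol in((.012,.029,.003),(.046,.009,.003)):
    m=(abs(W[...,2]-z)<tol)&(d>0)&(np.hypot(W[...,0]-c[0],W[...,1]-c[1])<.04); q=W[m]
    print(len(q),q.mean(0).round(4),((q.max(0)+q.min(0))/2).round(4),np.ptp(q,axis=0).round(4)); k=(q.max(0)+q.min(0))/2
plan(k[0]+.0012,k[1],.0165)
E
```

```text
[ 0.44165217 -0.08130527  0.21005773]
2040 [ 0.4386 -0.0825  0.0117] [ 0.4402 -0.0825  0.012 ] [0.0568 0.0568 0.0057]
273 [ 0.44   -0.0824  0.0456] [ 0.4404 -0.0828  0.0453] [0.0177 0.0169 0.0042]
shift [-0.   -0.14 19.35] turn [0.   0.01 0.1 ] |s| 19.4
```

View pics/w17.png

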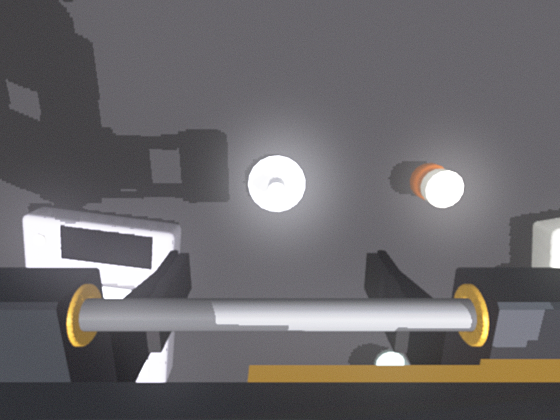

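Emit:
{"method": "drive_tool", "body": {"targets": [0, -0.1, 4, 0, 0, 0, 0, -0.1, 8, 0, 0, 0, 0, -0.1, 11.5, 0, 0, 0, 0, -0.1, 14.5, 0, 0, 0, 0, -0.1, 17, 0, 0, 0, 0, -0.1, 18.5, 0, 0, 0, 0, -0.1, 19, 0, 0, 0, 0, -0.1, 19.3, 0, 0, 0, 0, -0.1, 19.3, 0, 0, 0, 0, -0.1, 19.3, 0, 0, 0, 0, -0.1, 19.3, 0, 0, 0]}}

```text
time: 24.83
position: [0.442, -0.0836, 0.018]
tool_rot: [-0.0, 1.0, -0.001, 0.001]
ft_force: [0.3, 0.4, 0.3]
grip_width: 0.0872
```

Emit:
{"method": "drive_tool", "body": {"targets": [0, 0, 0, 0, 0, 0, 0, 0, 0, 0, 0, 0, 0, 0, 0, 0, 0, 0, 0, 0, 0, 0, 0, 0, 0, 0, 0, 0, 0, 0, 0, 0, 0, 0, 0, 0, 0, 0, 0, 0, 0, 0, 0, 0, 0, 0, 0, 0, 0, 0, 0, 0, 0, 0, 0, 0, 0, 0, 0, 0], "grip": 1}}

```text
time: 25.67
position: [0.4412, -0.0833, 0.0169]
tool_rot: [0.0, 1.0, 0.0, -0.0]
ft_force: [-0.3, -1.0, -0.5]
grip_width: 0.0282
```

```bash
cat >> h.py <<'E'
def lid(W,d,c,zd):
    rr=np.hypot(W[...,0]-c[0],W[...,1]-c[1]); m=(abs(W[...,2]-zd)<.003)&(d>0)&(rr<.036); q=W[m]
    # outer boundary by angle bins
    a=np.degrees(np.arctan2(q[:,1]-c[1],q[:,0]-c[0])); r=np.hypot(*(q[:,:2]-c).T); B=[]
    for b in range(-180,180,6):
        k=(a>=b)&(a<b+6)
        if k.sum()>3 and r[k].max()>.024: B.append(q[k][r[k].argmax(),:2])
    B=np.array(B); print(len(q),len(B),"z",q[:,2].mean().round(4),"c",circ(B,.0287)[0].round(4),circ(B)[0].round(4)); return circ(B,.0287)[0]
E
python3 - <<'E'
from h import *
p,d,W,T=snap("w18"); print(T[0],robot.get_obs()["ft_force"])
s=lid(W,d,np.array([.4402,-.0826]),.012)
print("tool rel",T[1].T@(np.array([*s,.012])-T[0]))
E
```

```text
[ 0.44116341 -0.08334329  0.01689923] [ 0.61279649  0.42087054 -0.64953926]
4569 34 z 0.0117 c [ 0.4401 -0.0825] [ 0.4397 -0.0824  0.0283]
tool rel [0.00104695 0.00088945 0.00489945]
```

View pics/w18.png

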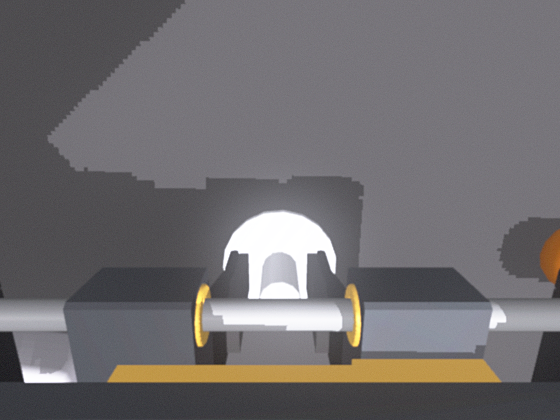

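Fingers are still closing (28 mm; knob is 18). I'll give them more time.

Emit:
{"method": "drive_tool", "body": {"targets": [0, 0, 0, 0, 0, 0, 0, 0, 0, 0, 0, 0, 0, 0, 0, 0, 0, 0, 0, 0, 0, 0, 0, 0, 0, 0, 0, 0, 0, 0, 0, 0, 0, 0, 0, 0], "grip": 1}}

```text
time: 26.22
position: [0.4412, -0.0833, 0.0169]
tool_rot: [0.0, 1.0, 0.0, -0.0]
ft_force: [-0.2, 0.3, -0.2]
grip_width: 0.0172
```

```bash
python3 - <<'E'
from h import *
p,d,W,T=snap("w19"); print(T[0],robot.get_obs()["ft_force"])
s=lid(W,d,np.array([.4402,-.0826]),.012)
print("tool rel",T[1].T@(np.array([*s,.012])-T[0]))
E
```

```text
[ 0.44115204 -0.08330758  0.01692051] [ 0.84636305 -0.07948966 -0.02898543]
4162 36 z 0.0117 c [ 0.4401 -0.0834] [ 0.4391 -0.0834  0.0279]
tool rel [ 1.02567961e-03 -5.99087582e-05  4.92066756e-03]
```

Emit:
{"method": "drive_tool", "body": {"targets": [0, 0, -1, 0, 0, 0, 0, 0, -4, 0, 0, 0, 0, 0, -8, 0, 0, 0, 0, 0, -12, 0, 0, 0, 0, 0, -16, 0, 0, 0, 0, 0, -20, 0, 0, 0, -0.5, 1, -23, 0, 0, 0, -1.3, 3.5, -25, 0, 0, 0, -2.6, 7, -25.5, 0, 0, 0, -3.9, 10.5, -25.5, 0, 0, 0, -5.2, 14, -25.5, 0, 0, 0, -6.5, 17.5, -25.5, 0, 0, 0]}}

```text
time: 27.27
position: [0.5061, 0.0932, 0.2722]
tool_rot: [0.0, 1.0, -0.0, 0.0]
ft_force: [1.3, -1.4, -1.2]
grip_width: 0.0172
```

Emit:
{"method": "drive_tool", "body": {"targets": [-1.3, 3.5, 0, 0, 0, 0, -2.6, 7, 0, 0, 0, 0, -3.9, 10.5, 0, 0, 0, 0, -5, 14, 0, 0, 0, 0, -5.9, 16.5, 0, 0, 0, 0, -6.5, 18.2, 0, 0, 0, 0, -6.7, 19, 0, 0, 0, 0, -6.7, 19.1, 0, 0, 0, 0, -6.7, 19.1, 0, 0, 0, 0, -6.7, 19.1, 0, 0, 0, 0, -6.7, 19.1, 0, 0, 0, 0, -6.7, 19.1, 0, 0, 0, 0]}}

```text
time: 28.27
position: [0.5731, 0.2814, 0.2721]
tool_rot: [0.001, 1.0, -0.0, -0.0]
ft_force: [0.1, 0.2, -1.7]
grip_width: 0.0172
```

Emit:
{"method": "drive_tool", "body": {"targets": [0, 0, 0, 0, 0, 0, 0, 0, 0, 0, 0, 0, 0, 0, 0, 0, 0, 0]}}

```text
time: 28.52
position: [0.5733, 0.2822, 0.2721]
tool_rot: [0.0, 1.0, 0.0, 0.0]
ft_force: [1.3, -0.6, -0.7]
grip_width: 0.0178
```

```bash
python3 - <<'E'
from h import *
plan(.5732,.2826,.225)
E
```

```text
shift [0.01 0.04 4.71] turn [ 0.    0.01 -0.04] |s| 4.7
```

Emit:
{"method": "drive_tool", "body": {"targets": [0, 0, 1.5, 0, 0, 0, 0, 0, 3, 0, 0, 0, 0, 0, 4, 0, 0, 0, 0, 0, 4.6, 0, 0, 0, 0, 0, 4.6, 0, 0, 0, 0, 0, 4.6, 0, 0, 0, 0, 0, 4.6, 0, 0, 0, 0, 0, 4.6, 0, 0, 0, 0, 0, 4.6, 0, 0, 0, 0, 0, 4.6, 0, 0, 0]}}

```text
time: 29.35
position: [0.5736, 0.2828, 0.2266]
tool_rot: [0.0, 1.0, 0.0, 0.001]
ft_force: [-0.0, -0.0, 0.2]
grip_width: 0.0173
```

```bash
python3 - <<'E'
from h import *
plan(.5732,.2826,.2109)
p,d,W,T=snap("w20"); print(T[0])
s=lid(W,d,np.array([.5722,.2826]),T[0][2]-.005)
print("tool rel",T[1].T@(np.array([*s,.012])-T[0]))
# coarse rim visible
E
```

```text
shift [ 0.04 -0.02  1.57] turn [ 0.02  0.06 -0.  ] |s| 1.6
[0.57356192 0.28275058 0.22658437]
4169 36 z 0.2213 c [0.5726 0.2827] [0.5715 0.2826 0.0279]
tool rel [ 1.22561993e-03 -1.59750574e-04  2.14583097e-01]
```

View pics/w20.png

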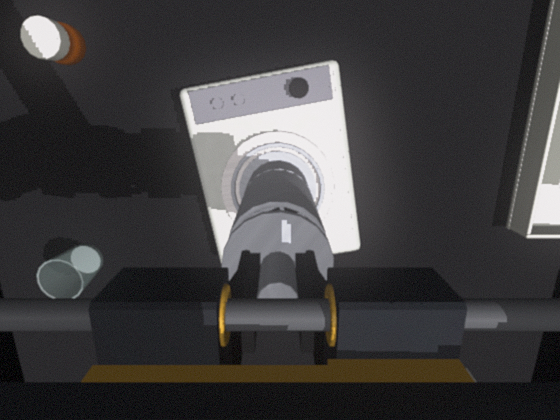

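The lid is level and centred over the stack, so I'll lower it.

Emit:
{"method": "drive_tool", "body": {"targets": [0, 0, 0.3, 0, 0, 0, 0, 0, 0.6, 0, 0, 0, 0, 0, 0.8, 0, 0, 0, 0, 0, 1.0, 0, 0, 0, 0, 0, 1.2, 0, 0, 0, 0, 0, 1.35, 0, 0, 0, 0, 0, 1.5, 0, 0, 0, 0, 0, 1.5, 0, 0, 0, 0, 0, 1.5, 0, 0, 0, 0, 0, 1.5, 0, 0, 0]}}

```text
time: 30.23
position: [0.5734, 0.2827, 0.211]
tool_rot: [0.0, 1.0, 0.0, 0.0]
ft_force: [-0.5, -1.6, -0.4]
grip_width: 0.017
```

```bash
python3 - <<'E'
from h import *
plan(.5732,.2826,.2109);print(robot.get_obs()['ft_force'])
E
```

```text
shift [ 0.02 -0.01  0.01] turn [ 0.01  0.02 -0.01] |s| 0.0
[-0.47787321 -1.58858116 -0.43838089]
```

Emit:
{"method": "drive_tool", "body": {"targets": [0, 0, 0, 0, 0, 0, 0, 0, 0, 0, 0, 0, 0, 0, 0, 0, 0, 0, 0, 0, 0, 0, 0, 0, 0, 0, 0, 0, 0, 0, 0, 0, 0, 0, 0, 0, 0, 0, 0, 0, 0, 0, 0, 0, 0, 0, 0, 0, 0, 0, 0, 0, 0, 0], "grip": -1}}

```text
time: 30.98
position: [0.5733, 0.2826, 0.211]
tool_rot: [0.0, 1.0, 0.0, -0.0]
ft_force: [-0.6, -0.0, -0.3]
grip_width: 0.0697
```

```bash
python3 - <<'E'
from h import *
p,d,W,T=snap("w21"); print(T[0])
s=lid(W,d,np.array([.5722,.2826]),.206)
E
```

```text
[0.57326936 0.28263715 0.21095294]
6578 48 z 0.2057 c [0.5723 0.2826] [0.5721 0.2826 0.0285]
```

View pics/w21.png

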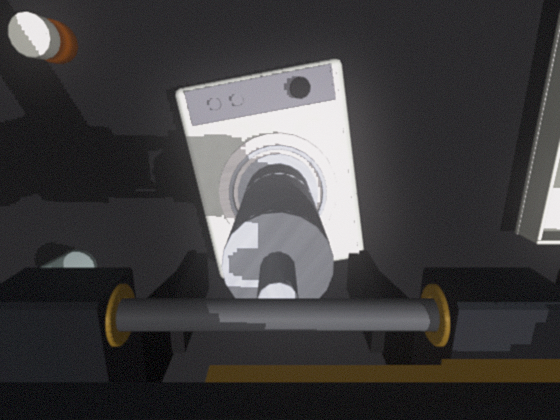

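Emit:
{"method": "drive_tool", "body": {"targets": [0, 0, -2, 0, 0, 0, 0, 0, -5, 0, 0, 0, 0, 0, -8, 0, 0, 0, 0, 0, -11, 0, 0, 0, 1, -2, -12, 0, 0, 0, 3, -5, -12, 0, 0, 0, 5, -8, -12, 0, 0, 0, 7, -11, -12, 0, 0, 0, 9, -14, -12, 0, 0, 0, 10, -16, -12, 0, 0, 0, 10, -16, -12, 0, 0, 0, 10, -16, -12, 0, 0, 0]}}

```text
time: 32.03
position: [0.4732, 0.122, 0.3315]
tool_rot: [0.001, 1.0, 0.0, 0.001]
ft_force: [0.7, -0.3, -0.1]
grip_width: 0.0871
```

```bash
python3 - <<'E'
from h import *
p,d=robot.camera("scene"); cv2.imwrite("pics/scene1.png",p[:,:,::-1]); a=p[180:370,250:450]; cv2.imwrite("pics/scene1z.png",cv2.resize(a,None,fx=3,fy=3)[:,:,::-1])
p,d=robot.camera("top"); cv2.imwrite("pics/top1.png",p[:,:,::-1]); W=world("top",d)
lid(W,d,np.array([.575,.283]),.206)
E
```

```text
381 29 z 0.2062 c [0.5744 0.2834] [0.5746 0.2834 0.0285]
```

View pics/scene1z.png

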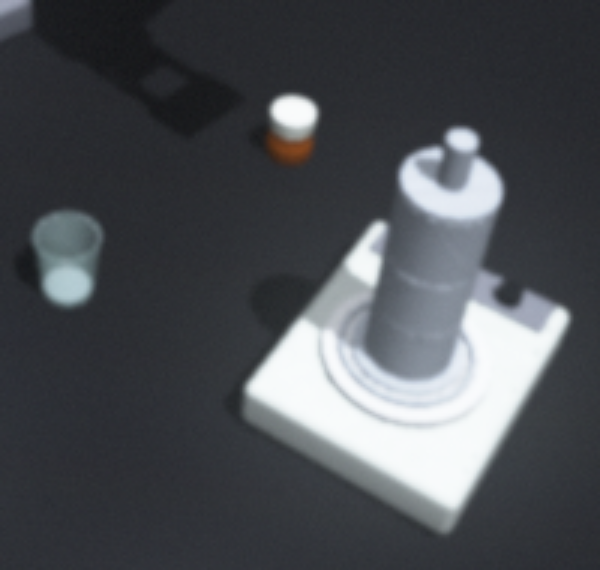

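View pics/top1.png

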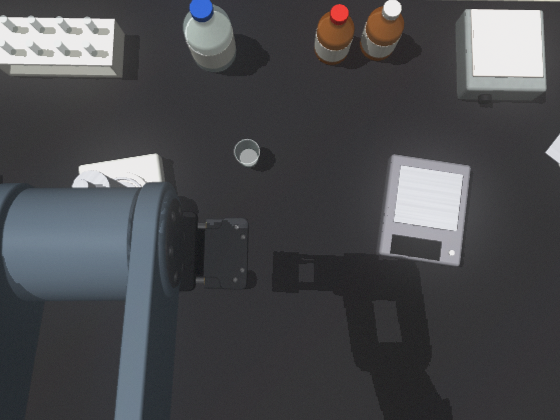

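The stack stands straight in the ring with all joints closed. The beaker and jar haven't moved, and the top camera's lid centre agrees. Handing in.

```bash
python3 -c "
from rig import robot
print(robot.get_obs()['time'],robot.get_obs()['ft_force']); print(robot.hand_in())"
```

```text
32.1333 [-0.65827606 -0.50356864 -0.90309054]
the job is handed in; nothing more can be done
None
```

The sieve set is built on the shaker: pan in the locating ring, then the fine sieve, coarse sieve and lid. Everything is released, and I handed the job in at 32 s of the 115 s allowed.

**Seating:** after each release, the wrist camera's depth put the rim or disc within 1 mm of its fully nested height. All four centres were within about 0.5 mm of each other and of the ring centre.

**Final views:** in the scene camera the stack looks upright with the joints closed. The beaker and jar are both standing, and I saw no sign they had moved. The gripper is open and clear of the stack. In the top view the arm hid part of the shaker and the jar.

**Disagreement:** the top and wrist cameras differ by 2 to 3 mm in x throughout. I used the wrist camera for both picking and placing so the offset cancels. The top camera's own lid centre is also within about 1 mm of its own ring centre.

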